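# Fit the guide plate onto the tube stand and press it home

## Robot

A 6-joint arm with a two-finger parallel gripper is mounted at the origin on the work surface. World frame = base frame: x ahead of the robot, y to its left, z up, the work surface at z = 0. Lengths are in m, angles in rad, forces in N, time in s.
With the tool pointing down it reaches from about 0.4 to 0.825 m from the base axis. Payload 7 kg.
Tool frame: the origin (TCP) lies midway between the tips of the shut fingers; the grasp point (between the pads) lies 19 mm behind it; z points along the fingers, y is the direction in which the jaws open and shut (so a half turn about z gives the same grasp; the last joint's range is limited). The gripper opens to 88 mm and grips with 3 to 60 N. Pads are 19 mm wide; open, the fingers measure 130 mm over their backs; the gripper's body (78 mm by 193 mm) begins 47 mm behind the grasp point.
Start: joints at [0.288, 0.359, 0.012, 0, -1.224, -0.288], TCP at [0.675, -0, 0.227] pointing down, gripper open.
Joint ranges: [-3.07, 3.07], [-1.43, 2.12], [-1.02, 1.25], [-3.03, 1.67], [-3.05, -0], [-3.03, 3.03]. Speed limits (rad/s): [2.39, 2.39, 3.01, 3.14, 3.14, 3.14].

## Interface

Orientations are given as [roll, pitch, yaw] about the fixed x, y, z axes, in that order (R = Rz(yaw) Ry(pitch) Rx(roll)).
In Python, from station import get_state, grab_frame, camera_info, job_done gives the robot as it stands. The module is installed in compiled form; this text tells all that it offers.
- The arm moves only by the shell command python3 -m inch 'ROWS' [FORCE]. ROWS is JSON, a list that holds one entry, the list of rows, each a list of 7 numbers: the shift along the tool's x, y, z normalised to -1 to 1, where 1 is 50 cm, then the turn, a rotation vector about the tool's x, y, z normalised to -1 to 1, where 1 is 180 degrees, then the closure, from 0 (fully open) to 1 (shut). A call has 1 to 20 rows; each row shifts and turns the commanded pose from where the row before left it, along the tool's axes as they then stand; what a row does not reach is not made up. A row lasts 1/10 s, in which the tool goes at most 50 mm and 8.59 degrees, less where a joint would pass 70% of its speed; a pose out of reach is approached as far as the arm can. A call with a number of a shift or a turn outside -1 to 1 is refused whole. A call with a gripper value outside its range is refused whole. The fingers move at their own pace and stop on an object; FORCE is the grip in N (left out, the last holds). Time passes only in rows, so rows that do not move let the fingers close. It gives the time, the measured TCP pose, the force and the opening at its end, in the units of the state.
- get_state(): the state, without advancing time (a new reading comes with each control period).
- grab_frame(name): name is "scene" or "side" or "wrist"; returns the picture (420x560x3 uint8, blue, green, red); there is no depth.
- camera_info(name): a dict with "vertical_fov" (degrees; the focal length in pixels is half the picture's height over the tangent of half this angle, whatever the lens; pixels are square), "cx", "cy" (the principal point, pixels), "R" (3x3) and "t" (3): a world point X has camera coordinates R X + t. Camera axes: x right, y down, z forward; pixel columns grow to the right and rows downward; lengths in m; the calibration is good to about 2 mm. A picture is of the moment at which its call begins: read the wrist's pose just before it. camera_info takes no time and is no camera call; for the wrist camera it gives the pose at the moment of the call.
- job_done(): hands the job in, once; it reports no verdict.
The state is a dict: "t": time; "q": joint angles; "qd": joint speeds; "joint_efforts": joint torques, N m; "eef_pos": TCP position; "ee_rot": TCP orientation; "force": force on the tool from outside, world axes, zero at the start; "moment": the same for the moment, N m; "width": finger opening in m.
Only numpy, scipy, OpenCV 4.12 (cv2) and the standard library are available. Lean on these libraries where they do the work, as an engineer would, in place of code of your own. Each camera call takes 0.05 s, during which the arm holds its last target.

## Task

Put the blue guide plate onto the tube stand: lower its white hub squarely over the steel rod, with the tube holes lined up over the wells in the base, and use the plate alone to push the orange collar down the rod until it sits on the dark stop ring. Feel for the stop, press there with about 20 newtons (never over 30) for a second so that it seats, then let go; keep the plate level and leave the other things on the bench where they are.

Things in the scene. Friction and masses are not known exactly. Their poses are not given: they have to be found in the camera images.
- rack: loose blue plate 150 (x) x 76 (y) x 8, 0.25 to 0.38 kg, with four 24 mm tube holes and a central white upright square hub, 26 x 26 and 105 tall from the plate's underside, flats parallel to the plate's sides: grip it here. A 14 mm bore runs through hub and plate. Origin: centre of the underside = lower mouth of the bore; z up along the bore. A half turn about z looks and works the same
- hub_top (a point): centre of the upper mouth of the hub's bore, 105 above the rack's origin
- stand: fixed: grey base 170 (x) x 90 (y) x 30 high, four wells that match the rack's tube holes when the x axes are parallel, either way round. Vertical 12 mm steel rod on its z axis, tip 191 above the origin, last 10 mm tapering to 5 mm diameter. Origin: centre of the base's underside, on the bench; z up
- rod_top (a point): centre of the rod's tip, 191 above the stand's origin
- collar: orange rubber-lined collar on the rod, 36 across, 20 tall; origin: centre of its underside, z up. About 8 N downward slides it; the rack's weight alone does not. Below it a dark steel stop ring (32 across, 15 tall) is fastened to the rod; the ring's top lies 48 to 88 above the stand's origin, a different height each time. The collar starts 25 to 45 above it and stops hard on it
- amber_small: bystander, to be left alone: small brown glass bottle with black cap, 42 across, 85 tall; origin at the centre of its underside
- amber_a: bystander, to be left alone: brown glass bottle with black cap, 60 across, 105 tall; origin at the centre of its underside
- amber_b: bystander, to be left alone: second brown glass bottle, 60 across, 105 tall; origin at the centre of its underside
- beaker: bystander, to be left alone: empty clear glass beaker, 72 across, 90 tall; origin at the centre of its underside
- jar: bystander, to be left alone: white jar with red lid, 70 across, 80 tall; origin at the centre of its underside
- sponge: bystander, to be left alone: yellow sponge block 110 x 70 x 30; origin at the centre of its underside
- wash_bottle: bystander, to be left alone: white plastic bottle with blue cap, 70 across, 150 tall; origin at the centre of its underside

How it is judged:
By the outcome, as a careful person would: the job done as asked, in the order asked, and still so for the second after the job is handed in, with the robot touching nothing.
It also fails if it takes over 67 s, if anything falls off the work surface, if the arm or the gripper's body presses on something with over 40 N, if the wrist force passes 120 N, or if a joint passes its speed limit or range.

## Working session

There is one attempt and no reset: what is moved stays moved. The work goes in short steps, Python scripts to look and compute and a shell command to move; the robot and the scene stay as the last step left them, time stands still between calls to the robot, and variables do not carry over. Pictures are saved under pics/ and viewed, and the job is handed in when it is done.

```bash
mkdir -p pics; ls; python3 - <<'E'
from station import *
import cv2,json
s=get_state();print(s)
for n in ["scene","side","wrist"]:
    c=camera_info(n);print(n,c)
    cv2.imwrite(f"pics/{n}0.png",grab_frame(n))
E
```

```text
pics
{'t': 0.0, 'q': array([ 2.88108159e-01,  3.59382973e-01,  1.10822068e-02, -3.38033062e-04,
       -1.22407260e+00, -2.88087389e-01]), 'qd': array([ 0.00071055,  0.00174692, -0.00171191,  0.00056752, -0.00018144,
       -0.00060892]), 'joint_efforts': array([-8.00930356e-04, -5.82726967e+01,  2.93058443e+01,  6.99745238e+00,
        6.93249181e-03, -2.06530804e-04]), 'eef_pos': array([ 6.74532811e-01, -1.96219242e-05,  2.25637545e-01]), 'ee_rot': array([ 3.13999032e+00, -1.43429030e-04, -1.57089056e+00]), 'force': array([-0.58401065,  0.31745688,  0.36033064]), 'moment': array([ 0.02630069,  0.03902574, -0.0192397 ]), 'width': 0.08740165926838894}
scene {'vertical_fov': 53.45335359795538, 'cx': 271.71043647576334, 'cy': 216.0806430124888, 'R': array([[-0.37366267,  0.92740984, -0.01694699],
       [ 0.6284541 ,  0.23968813, -0.73999665],
       [-0.68221818, -0.28715953, -0.67239702]]), 't': array([ 0.20174981, -0.27556694,  1.7768571 ])}
side {'vertical_fov': 43.57653634821766, 'cx': 287.7100799516443, 'cy': 204.76843258950973, 'R': array([[ 0.88637985, -0.46293267, -0.00491039],
       [-0.26971241, -0.50774114, -0.81820178],
       [ 0.37627912,  0.72656196, -0.5749102 ]]), 't': array([-0.5304399 ,  0.27704762,  1.27890297])}
wrist {'vertical_fov': 64.18739212015582, 'cx': 278.2124258032317, 'cy': 204.29687880158568, 'R': array([[-9.99999858e-01, -4.21755153e-04,  3.25927847e-04],
       [-3.07715160e-04,  9.56089935e-01,  2.93073270e-01],
       [-4.35221496e-04,  2.93073128e-01, -9.56089929e-01]]), 't': array([ 0.67563579, -0.03585561,  0.39007962])}
```

View pics/scene0.png

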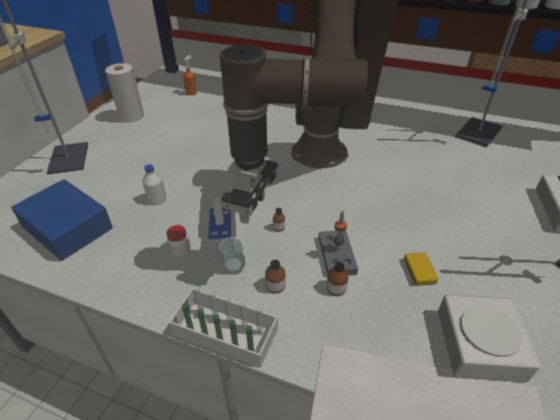

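View pics/side0.png

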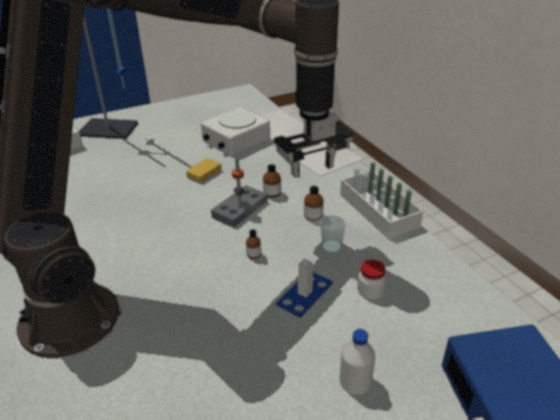

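View pics/wrist0.png

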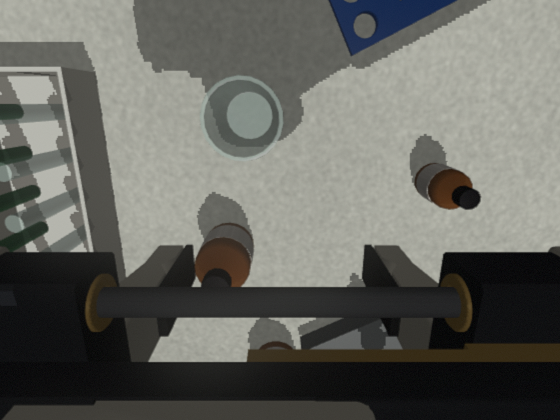

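```bash
cat > h.py <<'E'
import numpy as np,cv2
from station import *
def cam(n):
    c=camera_info(n);f=210/np.tan(np.radians(c['vertical_fov'])/2)
    return dict(f=f,cx=c['cx'],cy=c['cy'],R=np.array(c['R']),t=np.array(c['t']))
def proj(c,X):
    p=c['R']@np.array(X,float)+c['t'];return np.array([c['f']*p[0]/p[2]+c['cx'],c['f']*p[1]/p[2]+c['cy']])
def ray(c,u,v):
    d=c['R'].T@np.array([(u-c['cx'])/c['f'],(v-c['cy'])/c['f'],1]);return -c['R'].T@c['t'],d/np.linalg.norm(d)
def onz(c,u,v,z):
    o,d=ray(c,u,v);return o+d*(z-o[2])/d[2]
def tri(obs):
    A=np.zeros((3,3));b=np.zeros(3)
    for c,u,v in obs:
        o,d=ray(c,u,v);P=np.eye(3)-np.outer(d,d);A+=P;b+=P@o
    X=np.linalg.solve(A,b);return X,[proj(c,X)-[u,v] for c,u,v in obs]
E
python3 - <<'E'
import cv2
a=cv2.imread('pics/scene0.png');b=cv2.imread('pics/side0.png')
def crop(im,x,y,w,h,s,n): cv2.imwrite(n,cv2.resize(im[y:y+h,x:x+w],None,fx=s,fy=s,interpolation=cv2.INTER_CUBIC))
crop(a,190,190,190,110,4,'pics/sc_crop.png')
crop(b,200,140,150,190,3,'pics/si_crop.png')
E
```

```text
(no output)
```

View pics/sc_crop.png

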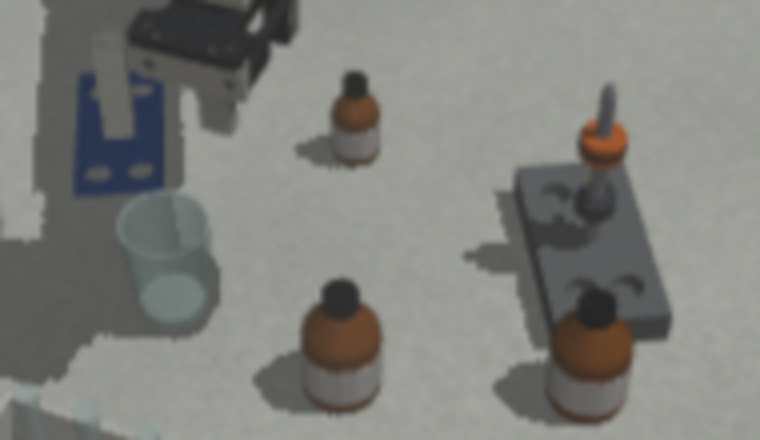

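View pics/si_crop.png

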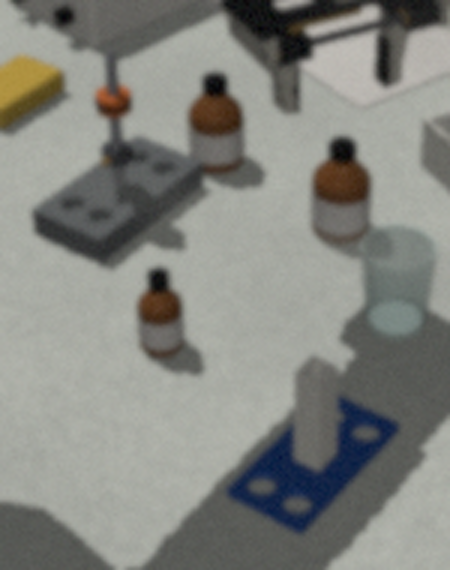

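```bash
python3 - <<'E'
from h import *
np.set_printoptions(precision=4,suppress=True)
s=cam('scene');d=cam('side')
S=lambda x,y:(190+x/4,190+y/4); D=lambda x,y:(200+x/3,140+y/3)
print('rack side',[onz(d,*D(*p),.008)[:2] for p in [(230,492),(303,532),(399,427),(345,397)]])
print('rack scene',[onz(s,*S(*p),.008)[:2] for p in [(73,196),(165,188),(82,72)]])
print('hubtop',tri([(s,*S(106,34)),(d,*D(322,364))]))
print('collar',tri([(s,*S(604,143)),(d,*D(113,101))]))
print('rodtip',tri([(s,*S(608,86)),(d,*D(112,48))]))
print('ring',tri([(s,*S(596,198)),(d,*D(118,152))]))
print('stand scene',[onz(s,*S(*p),.03)[:2] for p in [(517,170),(625,165),(670,318),(558,325)]])
print('stand side',[onz(d,*D(*p),.03)[:2] for p in [(36,212),(105,244),(203,168),(138,138)]])
for n,p,q,z in [('small',(355,155),(162,345),0),('amb_a',(340,385),(342,225),0),('amb_b',(588,395),(217,160),.0),('beak',(172,298),(396,318),0)]:
    print(n,onz(s,*S(*p),z)[:2],onz(d,*D(*q),z)[:2])
E
```

```text
rack side [array([ 0.4637, -0.1988]), array([ 0.4959, -0.2657]), array([ 0.6279, -0.1982]), array([ 0.6057, -0.1431])]
rack scene [array([ 0.6406, -0.187 ]), array([ 0.6047, -0.1195]), array([ 0.4986, -0.2546])]
hubtop (array([ 0.5499, -0.1934,  0.1095]), [array([-0.5453,  0.2861]), array([-0.7718, -0.3197])])
collar (array([0.5494, 0.2298, 0.1293]), [array([-0.0532,  0.0434]), array([-0.0561, -0.0392])])
rodtip (array([0.5524, 0.2285, 0.1894]), [array([ 0.1941, -0.1655]), array([0.2019, 0.1493])])
ring (array([0.5495, 0.2285, 0.0694]), [array([-0.316 ,  0.2463]), array([-0.3367, -0.2231])])
stand scene [array([0.5012, 0.1534]), array([0.4638, 0.2345]), array([0.6117, 0.307 ]), array([0.6485, 0.2308])]
stand side [array([0.4548, 0.2205]), array([0.4954, 0.138 ]), array([0.6384, 0.2127]), array([0.6014, 0.2977])]
small [0.5033 0.0113] [0.4951 0.0059]
amb_a [0.738  0.0904] [0.7378 0.0915]
amb_b [0.6802 0.2653] [0.6772 0.2598]
beak [ 0.7059 -0.0646] [ 0.7084 -0.0625]
```

```bash
python3 -m inch '[[[0.069,0.03,-0.014,0,0,0,0],[0.069,0.03,-0.014,0,0,0,0],[0.069,0.03,-0.014,0,0,0,0],[0.069,0.03,-0.014,0,0,0,0],[0.069,0.03,-0.014,0,0,0,0],[0.069,0.03,-0.014,0,0,0,0],[0.069,0.03,-0.014,0,0,0,0],[0,0,0,0,0,-0.047,0],[0,0,0,0,0,-0.047,0],[0,0,0,0,0,-0.047,0],[0,0,0,0,0,0,0],[0,0,0,0,0,0,0],[0,0,0,0,0,0,0]]]'
cat > snap.py <<'E'
import sys
from h import *
def snap(n,f):
    c=cam(n);s=get_state();im=grab_frame(n);cv2.imwrite('pics/'+f+'.png',im);np.save('pics/'+f+'.npy',c,allow_pickle=True);return c,s,im
def load(f): return np.load('pics/'+f+'.npy',allow_pickle=True).item(),cv2.imread('pics/'+f+'.png')
if __name__=='__main__':
    print(snap(sys.argv[1],sys.argv[2])[1])
E
python3 snap.py wrist w1
```

```text
t: 1.45
eef_pos: [0.57, -0.2414, 0.2754]
ee_rot: [3.141, 0.0, -1.131]
force: [0.6, -0.3, 0.1]
width: 0.0881
{'t': 1.45, 'q': array([-8.55709675e-02,  2.40849794e-01, -4.23881079e-02, -1.79244514e-05,
       -1.28780806e+00,  5.25293659e-01]), 'qd': array([ 0.00051374,  0.0012476 , -0.00013554, -0.00052824,  0.0014414 ,
        0.01324389]), 'joint_efforts': array([-6.85732858e-02, -4.96542370e+01,  2.99859989e+01,  7.11202383e+00,
        6.82398747e-02, -2.33321276e-02]), 'eef_pos': array([ 0.56998589, -0.24139148,  0.27543047]), 'ee_rot': array([ 3.14138531e+00,  1.40071352e-04, -1.13107866e+00]), 'force': array([ 0.58270249, -0.31079797,  0.09609696]), 'moment': array([-0.00560724, -0.00144153,  0.09316344]), 'width': 0.08812707831790532}
```

View pics/w1.png

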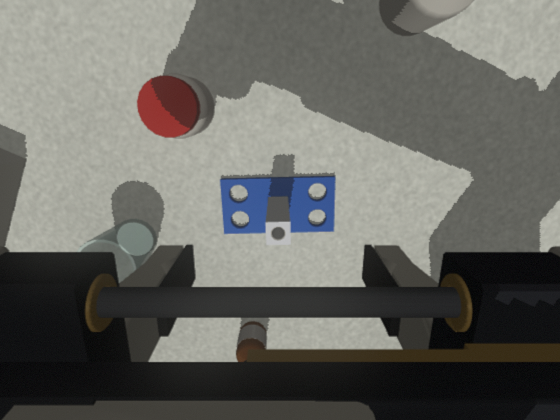

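```bash
python3 - <<'E'
from snap import *
np.set_printoptions(precision=4,suppress=True)
c,im=load('w1')
hsv=cv2.cvtColor(im,cv2.COLOR_BGR2HSV)
m=cv2.inRange(hsv,(105,120,40),(125,255,255)); m[:150]=0;m[260:]=0
pts=cv2.findNonZero(m);hull=cv2.convexHull(pts)
q=cv2.approxPolyDP(hull,6,True)[:,0];print(q)
W=[onz(c,*p,.008)[:2] for p in q];print(np.array(W))
# holes centroids (unsat bright within plate)
for z in [.008]:
  for (u,v) in [(238.5,193),(317,191),(240,218),(317,217)]:
    print(onz(c,u,v,z)[:2])
print('hub',onz(c,278,233.5,.105))
cv2.imwrite('pics/w1c.png',cv2.resize(im[160:260,210:350],None,fx=5,fy=5,interpolation=cv2.INTER_CUBIC))
E
```

```text
[[334 177]
 [332 230]
 [224 231]
 [222 179]]
[[ 0.5002 -0.2599]
 [ 0.4681 -0.1938]
 [ 0.6003 -0.1298]
 [ 0.6303 -0.1956]]
[ 0.6035 -0.1875]
[ 0.5115 -0.2339]
[ 0.588  -0.1563]
[ 0.495  -0.2017]
hub [ 0.5488 -0.1934  0.105 ]
```

View pics/w1c.png

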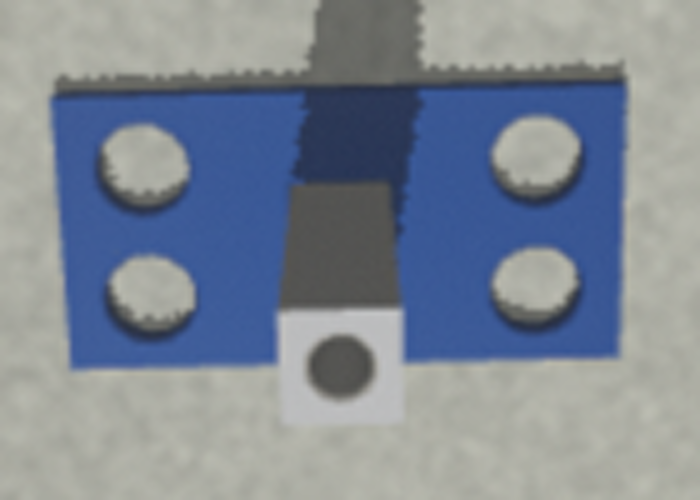

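```bash
python3 - <<'E'
from snap import *
np.set_printoptions(precision=4,suppress=True)
c,im=load('w1')
F=lambda x,y:(210+(x+.5)/5-.5,160+(y+.5)/5-.5)
W=np.array([onz(c,*F(*p),.008)[:2] for p in [(53,97),(626,86),(620,356),(71,368)]])
print(W,W.mean(0))
for a,b in [(1,0),(2,3)]: d=W[b]-W[a];print(np.linalg.norm(d),np.degrees(np.arctan2(d[1],d[0])))
for a,b in [(0,3),(1,2)]: d=W[b]-W[a];print(np.linalg.norm(d),np.degrees(np.arctan2(d[1],d[0]))-90)
print('hub',onz(c,*F(341,367),.105), onz(c,*F(340,366),.105))
K=np.array([onz(c,*F(*p),.105)[:2] for p in [(278,311),(403,306),(404,418),(284,424)]]);print(K.mean(0),np.linalg.norm(K[1]-K[0]),np.linalg.norm(K[2]-K[3]))
E
```

```text
[[ 0.6324 -0.1946]
 [ 0.4994 -0.2606]
 [ 0.4655 -0.1937]
 [ 0.5993 -0.1268]] [ 0.5492 -0.1939]
0.14853895426329491 26.36038195950519
0.14955197018418184 26.5911062133726
0.07554668871270488 26.0405233269057
0.07494560546965691 26.811486148798267
hub [ 0.5492 -0.1938  0.105 ] [ 0.5495 -0.194   0.105 ]
[ 0.5492 -0.1943] 0.026033927824642974 0.025540105821750335
```

```bash
python3 -m inch '[[[-0.0708,-0.0368,-0.005,0,0,0,0],[-0.0708,-0.0368,-0.005,0,0,0,0],[-0.0708,-0.0368,-0.005,0,0,0,0],[-0.0708,-0.0368,-0.005,0,0,0,0],[-0.0708,-0.0368,-0.005,0,0,0,0],[-0.0708,-0.0368,-0.005,0,0,0,0],[-0.0708,-0.0368,-0.005,0,0,0,0],[-0.0708,-0.0368,-0.005,0,0,0,0],[-0.0708,-0.0368,-0.005,0,0,0,0],[-0.0708,-0.0368,-0.005,0,0,0,0],[0,0,0,0,0,-0.007,0],[0,0,0,0,0,0,0],[0,0,0,0,0,0,0]]]'
python3 snap.py wrist w2 | head -c 100
```

```text
t: 2.8
eef_pos: [0.5844, 0.1568, 0.3004]
ee_rot: [3.141, -0.0, -1.107]
force: [-0.5, 0.3, -0.5]
width: 0.0874
{'t': 2.8, 'q': array([ 5.84770905e-01,  2.06545116e-01, -3.11064238e-02,  7.70520021e-05,
       -1
```

View pics/w2.png

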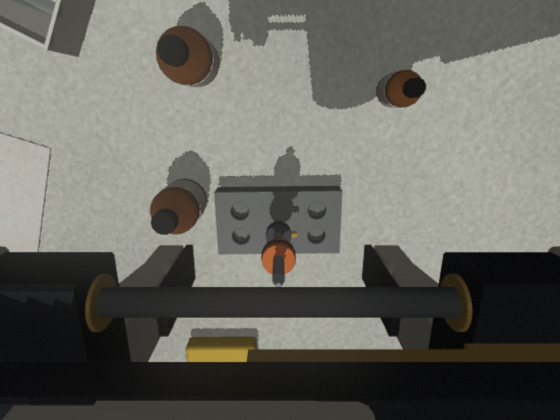

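```bash
python3 - <<'E'
from snap import *
c,im=load('w2')
cv2.imwrite('pics/w2c.png',cv2.resize(im[165:305,205:355],None,fx=5,fy=5,interpolation=cv2.INTER_CUBIC)[:600])
cv2.imwrite('pics/w2d.png',cv2.resize(im[220:300,240:320],None,fx=7,fy=7,interpolation=cv2.INTER_CUBIC))
E
```

```text
(no output)
```

View pics/w2c.png

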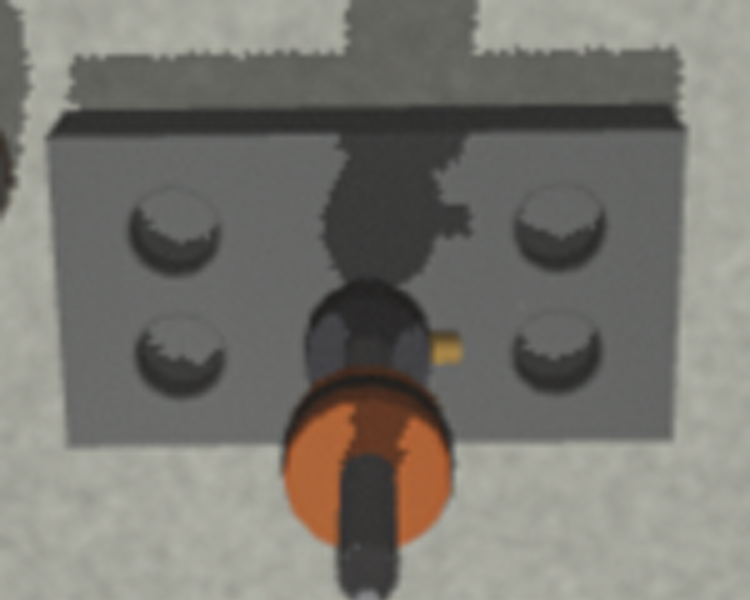

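View pics/w2d.png

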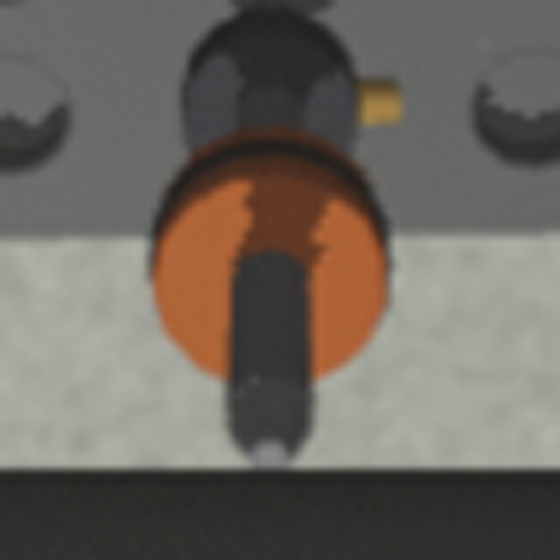

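```bash
python3 - <<'E'
from snap import *
np.set_printoptions(precision=4,suppress=True)
c,im=load('w2')
F=lambda x,y:(205+(x+.5)/5-.5,165+(y+.5)/5-.5)
G=lambda x,y:(240+(x+.5)/7-.5,220+(y+.5)/7-.5)
W=np.array([onz(c,*F(*p),.03)[:2] for p in [(48,137),(686,128),(672,439),(68,445)]])
print(W,W.mean(0))
for a,b in [(1,0),(2,3)]: d=W[b]-W[a];print(np.linalg.norm(d),np.degrees(np.arctan2(d[1],d[0])))
for a,b in [(0,3),(1,2)]: d=W[b]-W[a];print(np.linalg.norm(d),np.degrees(np.arctan2(d[1],d[0]))-90)
H=np.array([onz(c,*F(*p),.03)[:2] for p in [(175,230),(560,226),(557,351),(181,356)]]);print(H,H.mean(0))
for a,b in [(1,0),(2,3)]: d=H[b]-H[a];print(np.linalg.norm(d),np.degrees(np.arctan2(d[1],d[0])))
print('tip',onz(c,*G(270,456),.191))
for z in [.12,.125,.13,.135,.14,.145,.15]:
  a=onz(c,*G(152,265),z);b=onz(c,*G(388,265),z); print(z,(a+b)[:2]/2,np.linalg.norm(a-b), 'far',onz(c,*G(270,170),z), 'near',onz(c,*G(270,392),z))
# collar via scene+side: top 20
E
```

```text
[[0.6459 0.2254]
 [0.4963 0.1478]
 [0.4552 0.2275]
 [0.6054 0.3049]] [0.5507 0.2264]
0.16854022707994737 27.443511066270514
0.16899407434522212 27.24188639516203
0.089181273185472 26.98819297300193
0.08977351329224052 27.280190520653875
[[0.6051 0.2339]
 [0.5131 0.1865]
 [0.4965 0.2187]
 [0.5884 0.2663]] [0.5508 0.2264]
0.10348480864612403 27.23741507363365
0.10345532592134793 27.43578271177353
tip [0.5507 0.2263 0.191 ]
0.12 [0.5474 0.2332] 0.03740287550160203 far [0.5547 0.2186 0.12  ] near [0.5373 0.2534 0.12  ]
0.125 [0.5484 0.231 ] 0.036849551352569565 far [0.5556 0.2166 0.125 ] near [0.5385 0.2509 0.125 ]
0.13 [0.5495 0.2289] 0.03629622720353699 far [0.5566 0.2147 0.13  ] near [0.5398 0.2484 0.13  ]
0.135 [0.5506 0.2267] 0.035742903054504345 far [0.5576 0.2127 0.135 ] near [0.541  0.2459 0.135 ]
0.14 [0.5517 0.2245] 0.03518957890547188 far [0.5586 0.2107 0.14  ] near [0.5422 0.2434 0.14  ]
0.145 [0.5528 0.2223] 0.03463625475643933 far [0.5596 0.2088 0.145 ] near [0.5435 0.2409 0.145 ]
0.15 [0.5539 0.2201] 0.034082930607406664 far [0.5605 0.2068 0.15  ] near [0.5447 0.2385 0.15  ]
```

```bash
python3 -m inch '[[[0.0662,0.0419,0.0178,0,0,0,0],[0.0662,0.0419,0.0178,0,0,0,0],[0.0662,0.0419,0.0178,0,0,0,0],[0.0662,0.0419,0.0178,0,0,0,0],[0.0662,0.0419,0.0178,0,0,0,0],[0.0662,0.0419,0.0178,0,0,0,0],[0.0662,0.0419,0.0178,0,0,0,0],[0.0662,0.0419,0.0178,0,0,0,0],[0.0662,0.0419,0.0178,0,0,0,0],[0,0,0,0,0,0,0],[0,0,0,0,0,0,0]]]'
cat > go.py <<'E'
import sys
from h import *
from scipy.spatial.transform import Rotation as Ro
# go.py x y z yaw(deg of jaw axis) n
x,y,z,yaw,n=map(float,sys.argv[1:]);s=get_state()
R=Ro.from_euler('xyz',s['ee_rot']);T=Ro.from_euler('xyz',[np.pi,0,np.radians(yaw-90)])
d=R.inv().apply(np.array([x,y,z])-s['eef_pos'])/.5
w=(R.inv()*T).as_rotvec()/np.pi
print('t',s['t'],'pos',s['eef_pos'].round(4),'total',d.round(4),'per row',(d/n).round(4),'turn total',w.round(4),(w/n).round(4),'F',s['force'].round(2),'M',s['moment'].round(3),'w',round(s['width'],4))
E
python3 go.py 0.5492 -0.1939 0.066 26.45 8
```

```text
t: 3.95
eef_pos: [0.5486, -0.1954, 0.2203]
ee_rot: [3.141, 0.0, -1.11]
force: [-0.0, -0.4, -0.6]
width: 0.0879
t 3.95 pos [ 0.5486 -0.1954  0.2203] total [-0.0022 -0.0026  0.3086] per row [-0.0003 -0.0003  0.0386] turn total [ 0.0002  0.0001 -0.0003] [ 0.  0. -0.] F [-0.   -0.39 -0.62] M [0.026 0.005 0.005] w 0.0879
```

```bash
python3 -m inch '[[[-0.0022,-0.0026,0.0441,0,0,0,0],[0,0,0.0441,0,0,0,0],[0,0,0.0441,0,0,0,0],[0,0,0.0441,0,0,0,0],[0,0,0.0441,0,0,0,0],[0,0,0.0441,0,0,0,0],[0,0,0.0441,0,0,0,0],[0,0,0,0,0,0,0],[0,0,0,0,0,0,0],[0,0,0,0,0,0,0]]]'
python3 go.py 0.5492 -0.1939 0.066 26.45 1
```

```text
t: 4.95
eef_pos: [0.5513, -0.1919, 0.0677]
ee_rot: [-3.14, -0.001, -1.105]
force: [-0.1, -0.8, 0.5]
width: 0.0879
t 4.95 pos [ 0.5513 -0.1919  0.0677] total [0.0017 0.0056 0.0034] per row [0.0017 0.0056 0.0034] turn total [-0.0006 -0.0004  0.0012] [-0.0006 -0.0004  0.0012] F [-0.09 -0.79  0.55] M [-0.053  0.007 -0.002] w 0.0879
```

```bash
for i in 1 2; do python3 -m inch '[[[0,0,0,0,0,0,0],[0,0,0,0,0,0,0]]]' >/dev/null
python3 go.py 0.5492 -0.1939 0.066 26.45 1; done; python3 snap.py wrist w3|head -c 20
```

```text
t 5.15 pos [ 0.5508 -0.1921  0.0672] total [0.0019 0.0045 0.0023] per row [0.0019 0.0045 0.0023] turn total [-0.0005 -0.0003  0.0011] [-0.0005 -0.0003  0.0011] F [-0.68 -0.28 -0.17] M [-0.004  0.033  0.052] w 0.0877
t 5.35 pos [ 0.5503 -0.1921  0.0664] total [0.0022 0.0035 0.0008] per row [0.0022 0.0035 0.0008] turn total [-0.0001 -0.0001  0.001 ] [-0.0001 -0.0001  0.001 ] F [ 0.35  0.28 -0.76] M [-0.069  0.017  0.018] w 0.0873
{'t': 5.35, 'q': arr
```

View pics/w3.png

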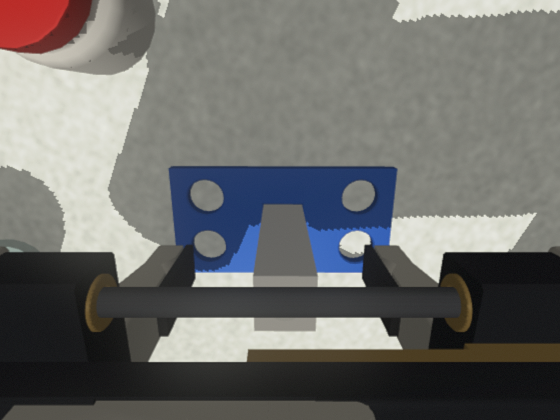

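```bash
python3 -m inch '[[[0.002,0.002,0,0,0,0,0],[0,0,0,0,0,0,1],[0,0,0,0,0,0,1],[0,0,0,0,0,0,1],[0,0,0,0,0,0,1],[0,0,0,0,0,0,1],[0,0,0,0,0,0,1],[0,0,0,0,0,0,1],[0,0,0,0,0,0,1],[0,0,0,0,0,0,1],[0,0,0,0,0,0,1]]]' 55
python3 go.py 0.5492 -0.1939 0.066 26.45 1; python3 snap.py wrist w4|head -c 20
```

```text
t: 6.5
eef_pos: [0.5493, -0.1936, 0.0661]
ee_rot: [3.141, 0.0, -1.106]
force: [-2.1, -1.1, 1.9]
width: 0.0257
t 6.5 pos [ 0.5493 -0.1936  0.0661] total [0.0005 0.0004 0.0002] per row [0.0005 0.0004 0.0002] turn total [0.0002 0.0001 0.001 ] [0.0002 0.0001 0.001 ] F [-2.07 -1.09  1.88] M [-0.434  0.765  0.003] w 0.0257
{'t': 6.5, 'q': arra
```

View pics/w4.png

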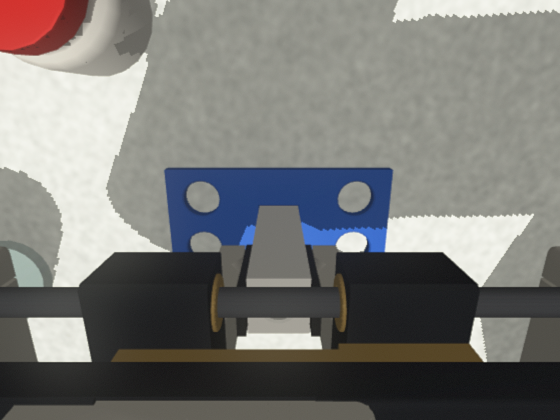

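```bash
python3 -m inch '[[[0,0,-0.01,0,0,0,1],[0,0,-0.03,0,0,0,1],[0,0,-0.06,0,0,0,1],[0,0,-0.06,0,0,0,1],[0,0,-0.06,0,0,0,1],[0,0,-0.06,0,0,0,1],[0,0,-0.06,0,0,0,1],[0,0,-0.06,0,0,0,1],[0,0,-0.05,0,0,0,1],[0,0,0,0,0,0,1],[0,0,0,0,0,0,1],[0,0,0,0,0,0,1],[0,0,0,0,0,0,1],[0,0,0,0,0,0,1]]]'
python3 go.py 0.5507 0.2264 0.291 27.3 11; python3 snap.py wrist w5|head -c 20;python3 snap.py side s5|head -c 20
```

```text
t: 7.95
eef_pos: [0.5494, -0.1933, 0.2899]
ee_rot: [3.14, 0.001, -1.106]
force: [-0.0, -0.0, -4.1]
width: 0.0261
t 7.95 pos [ 0.5494 -0.1933  0.2899] total [-0.7492 -0.3788 -0.002 ] per row [-0.0681 -0.0344 -0.0002] turn total [ 0.0005  0.0003 -0.0037] [ 0.      0.     -0.0003] F [-0.03 -0.01 -4.08] M [-0.021  0.09  -0.006] w 0.0261
{'t': 7.95, 'q': arr{'t': 8.0, 'q': arra
```

View pics/w5.png

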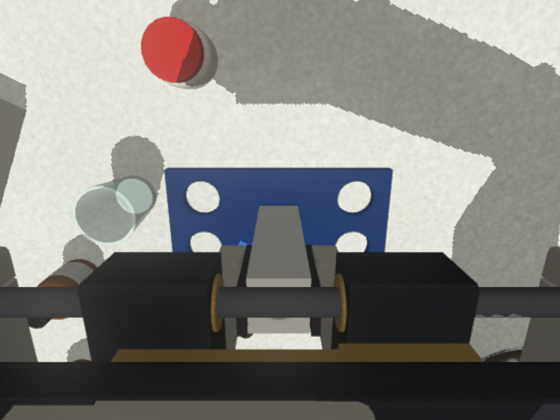

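View pics/s5.png

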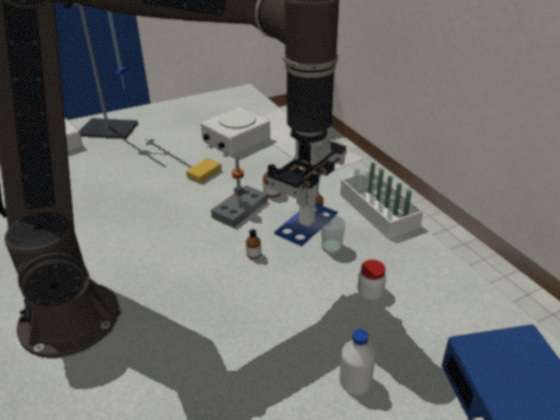

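```bash
python3 - <<'E'
from snap import *
np.set_printoptions(precision=4,suppress=True)
P=np.array([.5494,-.1933]);
c,im=load('w5')
a=np.arctan2(1,1)*0+np.radians(26.63);X=np.array([np.cos(a),np.sin(a)]);Y=np.array([-np.sin(a),np.cos(a)])
print('holes exp from stand wells: x +-.0517, y +-.018')
for n,p in [('cornL',(165,168.5)),('cornR',(392,168.5)),('hL',(203,197)),('hR',(354.5,197)),('hl2',(206,245))]:
    w=onz(c,*p,.2319 )[:2]-P; print(n,w@X,w@Y)
cv2.imwrite('pics/w5c.png',cv2.resize(im[155:255,155:405],None,fx=3,fy=3,interpolation=cv2.INTER_CUBIC))
E
```

```text
holes exp from stand wells: x +-.0517, y +-.018
cornL 0.07465616200076197 -0.03852031660938674
cornR -0.07329448226929522 -0.038607455391836534
hL 0.05115500699125973 -0.019233202033950545
hR -0.05015208158149863 -0.019289113361759563
hl2 0.05133447803829073 0.015643702870946467
```

View pics/w5c.png

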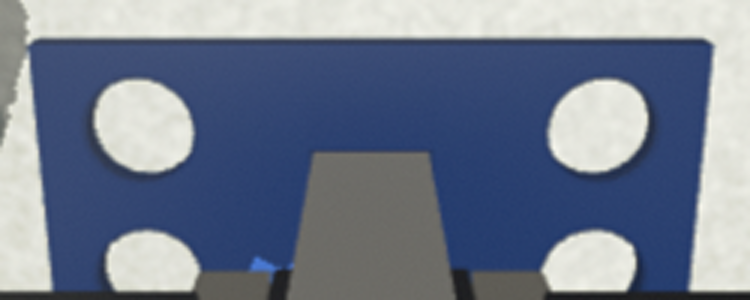

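```bash
python3 -m inch '[[[-0.04,-0.02,0,0,0,0,1],[-0.07,-0.036,0,0,0,0,1],[-0.07,-0.036,0,0,0,0,1],[-0.07,-0.036,0,0,0,0,1],[-0.07,-0.036,0,0,0,0,1],[-0.07,-0.036,0,0,0,0,1],[-0.07,-0.036,0,0,0,0,1],[-0.07,-0.036,0,0,0,0,1],[-0.07,-0.036,0,0,0,0,1],[-0.07,-0.036,0,0,0,0,1],[-0.05,-0.025,0,0,0,0,1],[-0.03,-0.01,0,0,0,-0.004,1],[0,0,0,0,0,0,1],[0,0,0,0,0,0,1],[0,0,0,0,0,0,1],[0,0,0,0,0,0,1],[0,0,0,0,0,0,1],[0,0,0,0,0,0,1]]]'
python3 go.py 0.5499 0.2268 0.271 27.3 1
```

```text
t: 9.85
eef_pos: [0.5511, 0.2262, 0.2913]
ee_rot: [-3.141, 0.0, -1.094]
force: [0.1, 0.0, -4.7]
width: 0.0259
t 9.85 pos [0.5511 0.2262 0.2913] total [-0.0022  0.0016  0.0405] per row [-0.0022  0.0016  0.0405] turn total [-0.0001  0.      0.0001] [-0.0001  0.      0.0001] F [ 0.06  0.   -4.65] M [-0.013  0.041  0.015] w 0.0259
```

```bash
python3 -m inch '[[[-0.002,0.0016,0.02,0,0,0,1],[0,0,0,0,0,0,1],[0,0,0,0,0,0,1],[0,0,0,0,0,0,1],[0,0,0,0,0,0,1],[0,0,0,0,0,0,1]]]'
python3 go.py 0.5499 0.2268 0.271 27.3 1;  python3 snap.py scene c6|head -c 20;python3 snap.py side s6|head -c 20
python3 - <<'E'
from snap import *
for f,x,y in [('c6',300,170),('s6',190,120)]:
    c,im=load(f); cv2.imwrite('pics/'+f+'c.png',cv2.resize(im[y:y+110,x:x+100],None,fx=5,fy=5,interpolation=cv2.INTER_CUBIC))
E
```

```text
t: 10.45
eef_pos: [0.5499, 0.2274, 0.2813]
ee_rot: [-3.141, 0.0, -1.093]
force: [-1.4, -0.3, -4.5]
width: 0.0259
t 10.45 pos [0.5499 0.2274 0.2813] total [0.001  0.0005 0.0206] per row [0.001  0.0005 0.0206] turn total [-0.0001  0.      0.0003] [-0.0001  0.      0.0003] F [-1.44 -0.26 -4.53] M [ 0.005  0.093 -0.072] w 0.0259
{'t': 10.45, 'q': ar{'t': 10.5, 'q': arr
```

View pics/c6c.png

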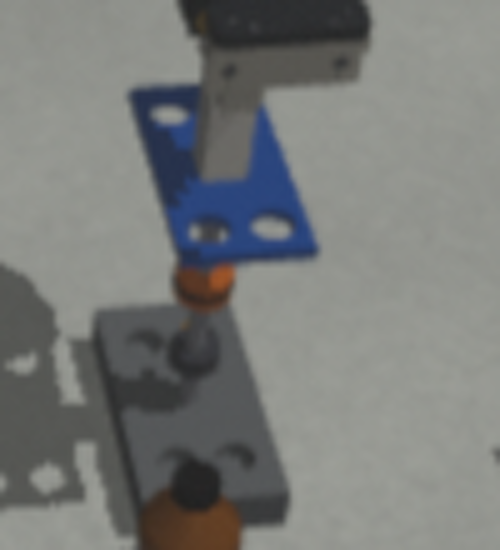

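View pics/s6c.png

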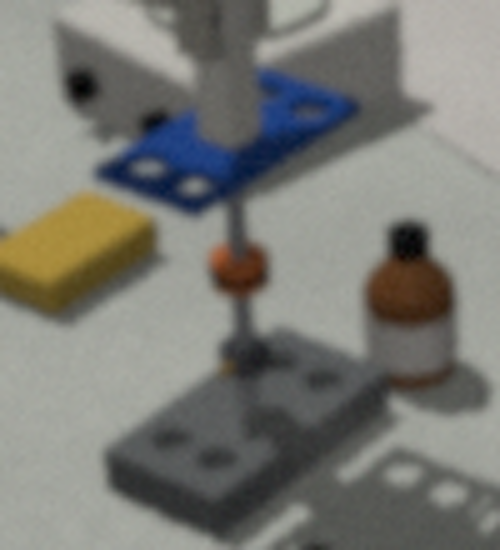

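```bash
python3 -m inch '[[[0,0,0.012,0,0,0,1],[0,0,0.012,0,0,0,1],[0,0,0.012,0,0,0,1],[0,0,0.008,0,0,0,1],[0,0,0.006,0,0,0,1],[0,0,0.006,0,0,0,1],[0,0,0,0,0,0,1],[0,0,0,0,0,0,1],[0,0,0,0,0,0,1]]]'
python3 go.py 0.5499 0.2268 0.235 27.3 1
```

```text
t: 11.45
eef_pos: [0.5499, 0.2274, 0.2534]
ee_rot: [-3.141, 0.0, -1.093]
force: [-0.2, -0.8, -3.6]
width: 0.0258
t 11.45 pos [0.5499 0.2274 0.2534] total [0.001  0.0006 0.0368] per row [0.001  0.0006 0.0368] turn total [-0.0002  0.      0.0004] [-0.0002  0.      0.0004] F [-0.21 -0.8  -3.61] M [0.039 0.039 0.006] w 0.0258
```

```bash
python3 -m inch '[[[0,0,0.005,0,0,0,1],[0,0,0.005,0,0,0,1],[0,0,0.005,0,0,0,1],[0,0,0.005,0,0,0,1],[0,0,0.005,0,0,0,1],[0,0,0.005,0,0,0,1],[0,0,0,0,0,0,1],[0,0,0,0,0,0,1],[0,0,0,0,0,0,1]]]'
python3 go.py 0.5499 0.2268 0.205 27.3 1
```

```text
t: 12.35
eef_pos: [0.5499, 0.2273, 0.2383]
ee_rot: [-3.141, -0.0, -1.093]
force: [-0.8, -0.3, -4.5]
width: 0.0262
t 12.35 pos [0.5499 0.2273 0.2383] total [0.0009 0.0006 0.0665] per row [0.0009 0.0006 0.0665] turn total [-0.0001 -0.      0.0003] [-0.0001 -0.      0.0003] F [-0.79 -0.34 -4.48] M [-0.05   0.028  0.059] w 0.0262
```

```bash
python3 -m inch '[[[0,0,0.01,0,0,0,1],[0,0,0.01,0,0,0,1],[0,0,0.01,0,0,0,1],[0,0,0.01,0,0,0,1],[0,0,0.01,0,0,0,1],[0,0,0.01,0,0,0,1],[0,0,0,0,0,0,1],[0,0,0,0,0,0,1],[0,0,0,0,0,0,1]]]'
python3 go.py 0.5499 0.2268 0.205 27.3 1
```

```text
t: 13.25
eef_pos: [0.5498, 0.2273, 0.2082]
ee_rot: [-3.141, 0.0, -1.093]
force: [0.3, -0.8, -2.7]
width: 0.0258
t 13.25 pos [0.5498 0.2273 0.2082] total [0.001  0.0004 0.0065] per row [0.001  0.0004 0.0065] turn total [-0.      0.      0.0003] [-0.      0.      0.0003] F [ 0.33 -0.77 -2.72] M [ 0.011  0.036 -0.035] w 0.0258
```

```bash
for i in 1 2 3; do python3 -m inch '[[[0,0,0.004,0,0,0,1],[0,0,0.004,0,0,0,1],[0,0,0,0,0,0,1]]]'|grep -E 'eef|force';done
```

```text
eef_pos: [0.5501, 0.2273, 0.2048]
force: [-1.3, -1.3, 3.6]
eef_pos: [0.5501, 0.2274, 0.2004]
force: [-0.5, 0.2, 3.0]
eef_pos: [0.55, 0.2274, 0.196]
force: [-0.7, -0.1, 1.7]
```

```bash
python3 -m inch '[[[0,0,0.005,0,0,0,1],[0,0,0.005,0,0,0,1],[0,0,0.005,0,0,0,1],[0,0,0.005,0,0,0,1],[0,0,0,0,0,0,1]]]'|grep -E 'eef|force|^t'
for i in 1 2 3 4; do python3 -m inch '[[[0,0,0.002,0,0,0,1],[0,0,0.002,0,0,0,1]]]'|grep -E 'eef|force|^t';done
```

```text
t: 14.65
eef_pos: [0.5499, 0.2274, 0.1856]
force: [1.8, -0.4, -0.7]
t: 14.85
eef_pos: [0.55, 0.2274, 0.1842]
force: [0.1, 0.3, 4.1]
t: 15.05
eef_pos: [0.55, 0.2274, 0.1822]
force: [-0.0, 0.7, 3.3]
t: 15.25
eef_pos: [0.55, 0.2274, 0.1801]
force: [1.5, -0.1, 3.8]
t: 15.45
eef_pos: [0.55, 0.2274, 0.1781]
force: [1.3, 0.9, 3.6]
```

```bash
python3 -m inch '[[[0,0,0.002,0,0,0,1],[0,0,0.002,0,0,0,1],[0,0,0.002,0,0,0,1]]]'|grep -E 'eef|force|^t'
python3 - <<'E'
from snap import *
c,s,im=snap('side','s7')
cv2.imwrite('pics/s7c.png',cv2.resize(im[120:230,190:290],None,fx=5,fy=5,interpolation=cv2.INTER_CUBIC))
E
```

```text
t: 15.75
eef_pos: [0.55, 0.2274, 0.1751]
force: [1.7, -0.1, 4.2]
```

View pics/s7c.png

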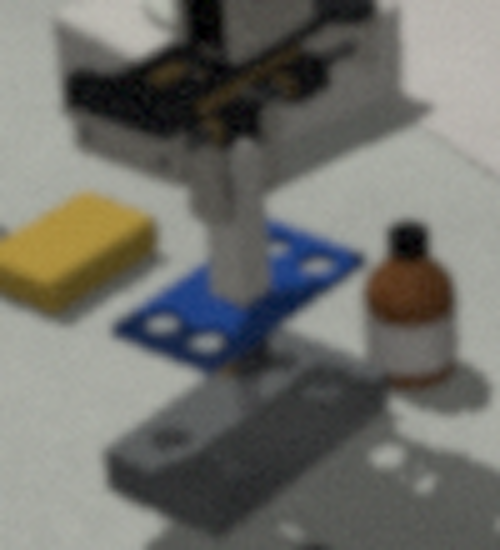

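```bash
python3 -m inch '[[[0,0,0.001,0,0,0,1],[0,0,0.001,0,0,0,1],[0,0,0.001,0,0,0,1],[0,0,0.001,0,0,0,1]]]'|grep -E 'eef|force|^t'
```

```text
t: 16.2
eef_pos: [0.5499, 0.2273, 0.1731]
force: [1.9, 1.3, 5.1]
```

```bash
python3 -m inch '[[[0,0,0.001,0,0,0,1],[0,0,0.001,0,0,0,1],[0,0,0.001,0,0,0,1],[0,0,0.001,0,0,0,1]]]'|grep -E 'eef|force|^t'
```

```text
t: 16.6
eef_pos: [0.5499, 0.2273, 0.1711]
force: [2.2, 0.9, 3.7]
```

```bash
python3 -m inch '[[[0,0,0.001,0,0,0,1],[0,0,0.001,0,0,0,1],[0,0,0.001,0,0,0,1]]]'|grep -E 'eef|force|^t'
```

```text
t: 16.9
eef_pos: [0.5499, 0.2273, 0.1696]
force: [2.6, 1.6, 4.8]
```

```bash
python3 -m inch '[[[0,0,0.001,0,0,0,1],[0,0,0.001,0,0,0,1],[0,0,0.001,0,0,0,1]]]'|grep -E 'eef|force|^t'
```

```text
t: 17.2
eef_pos: [0.5499, 0.2273, 0.1681]
force: [2.7, 1.2, 3.6]
```

```bash
python3 -m inch '[[[0,-0.0006,0.001,0,0,0,1],[0,0,0.001,0,0,0,1],[0,0,0.001,0,0,0,1]]]'|grep -E 'eef|force|^t'
```

```text
t: 17.5
eef_pos: [0.55, 0.2273, 0.1665]
force: [1.4, 0.7, 3.8]
```

```bash
python3 -m inch '[[[0,0,0.001,0,0,0,1],[0,0,0.001,0,0,0,1]]]'|grep -E 'eef|force|^t'
```

```text
t: 17.7
eef_pos: [0.55, 0.2273, 0.1655]
force: [1.4, 0.7, 3.7]
```

```bash
python3 -m inch '[[[0,0,0.001,0,0,0,1],[0,0,0.001,0,0,0,1]]]'|grep -E 'eef|force|^t'
```

```text
t: 17.9
eef_pos: [0.55, 0.2274, 0.1645]
force: [1.3, 0.4, 4.2]
```

```bash
python3 -m inch '[[[0,0,0.001,0,0,0,1],[0,0,0.001,0,0,0,1]]]'|grep -E 'eef|force|^t'
```

```text
t: 18.1
eef_pos: [0.55, 0.2274, 0.1635]
force: [2.0, 1.1, 4.3]
```

```bash
python3 -m inch '[[[0,0,0.001,0,0,0,1]]]'|grep -E 'eef|force|^t'
```

```text
t: 18.2
eef_pos: [0.55, 0.2274, 0.163]
force: [1.9, 1.1, 5.4]
```

```bash
python3 -m inch '[[[0,0,0.001,0,0,0,1]]]'|grep -E 'eef|force|^t'
```

```text
t: 18.3
eef_pos: [0.5501, 0.2274, 0.163]
force: [-0.7, 1.2, 10.5]
```

```bash
python3 -m inch '[[[0,0,0.001,0,0,0,1]]]'|grep -E 'eef|force|^t'
```

```text
t: 18.4
eef_pos: [0.5502, 0.2274, 0.163]
force: [-2.4, 0.6, 13.3]
```

```bash
python3 -m inch '[[[0,0,0,0,0,0,1]]]'|grep -E 'eef|force|^t'
```

```text
t: 18.5
eef_pos: [0.5501, 0.2274, 0.163]
force: [0.7, 0.4, 10.4]
```

```bash
python3 -m inch '[[[0,0,0.0008,0,0,0,1],[0,0,0,0,0,0,1]]]'|grep -E 'eef|force|^t'
```

```text
t: 18.7
eef_pos: [0.5501, 0.2273, 0.1629]
force: [-2.1, 0.8, 13.0]
```

```bash
python3 -m inch '[[[0,0,0,0,0,0,1]]]'|grep -E 'eef|force|^t'
```

```text
t: 18.8
eef_pos: [0.5501, 0.2273, 0.163]
force: [-1.7, 0.0, 12.8]
```

```bash
python3 -m inch '[[[0,0,0.0007,0,0,0,1],[0,0,0.0006,0,0,0,1],[0,0,0,0,0,0,1]]]'|grep -E 'eef|force|^t'
```

```text
t: 19.1
eef_pos: [0.5502, 0.2273, 0.1629]
force: [-3.7, 0.4, 17.1]
```

```bash
python3 -m inch '[[[0,0,0,0,0,0,1],[0,0,0,0,0,0,1],[0,0,0,0,0,0,1]]]'|grep -E 'eef|force|^t'
```

```text
t: 19.4
eef_pos: [0.5502, 0.2273, 0.1629]
force: [-3.0, 1.0, 16.9]
```

```bash
python3 -m inch '[[[0,0,0.0004,0,0,0,1],[0,0,0,0,0,0,1],[0,0,0,0,0,0,1],[0,0,0,0,0,0,1],[0,0,0,0,0,0,1],[0,0,0,0,0,0,1],[0,0,0,0,0,0,1]]]'|grep -E 'eef|force|^t'
```

```text
t: 20.1
eef_pos: [0.5502, 0.2273, 0.1629]
force: [-4.1, 0.7, 17.9]
```

```bash
python3 -m inch '[[[0,0,0,0,0,0,1],[0,0,0,0,0,0,1],[0,0,0,0,0,0,1],[0,0,0,0,0,0,1],[0,0,0,0,0,0,1],[0,0,0,0,0,0,1],[0,0,0,0,0,0,1]]]'|grep -E 'eef|force|rot|^t|width'
```

```text
t: 20.8
eef_pos: [0.5502, 0.2273, 0.1629]
ee_rot: [-3.14, -0.0, -1.093]
force: [-4.2, -0.3, 17.8]
width: 0.0258
```

```bash
python3 -m inch '[[[0,0,-0.002,0,0,0,1],[0,0,-0.002,0,0,0,1],[0,0,0,0,0,0,1]]]'|grep -E 'eef|force|^t'
```

```text
t: 21.1
eef_pos: [0.55, 0.2273, 0.163]
force: [0.7, 0.3, 5.3]
```

```bash
python3 -m inch '[[[0,0,-0.0008,0,0,0,1],[0,0,0,0,0,0,0.65],[0,0,0,0,0,0,0.6],[0,0,0,0,0,0,0.5],[0,0,0,0,0,0,0.4],[0,0,0,0,0,0,0.4],[0,0,0,0,0,0,0.4],[0,0,0,0,0,0,0.4]]]'|grep -E 'eef|force|^t|width'
python3 snap.py wrist w8|head -c 20
```

```text
t: 21.9
eef_pos: [0.5501, 0.2274, 0.1633]
force: [-0.5, 0.1, 0.1]
width: 0.0523
{'t': 21.9, 'q': arr
```

View pics/w8.png

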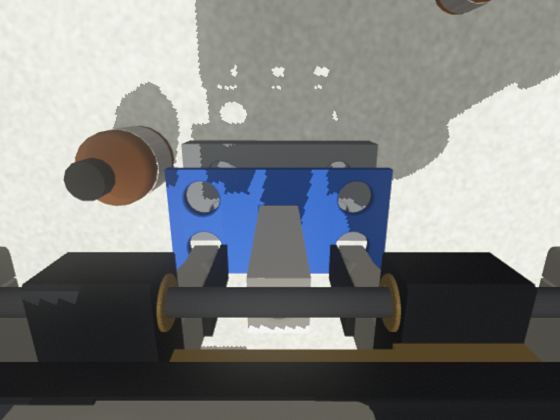

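Released: the fingers are clear on both sides of the hub, the plate edge is level at row 168 and the wells show through the holes at (203,197) and (355,197). Next, I'll lift straight up and back away.

```bash
python3 -m inch '[[[0,0,-0.02,0,0,0,0.4],[0,0,-0.04,0,0,0,0.4],[0,0,-0.06,0,0,0,0.4],[0,0,-0.06,0,0,0,0.4],[0,0,-0.06,0,0,0,0.4],[0,0,-0.06,0,0,0,0.4],[0.06,0,0,0,0,0,0.4],[0.08,0,0,0,0,0,0.4],[0.06,0,0,0,0,0,0.4],[0,0,0,0,0,0,0.4],[0,0,0,0,0,0,0.4],[0,0,0,0,0,0,0.4],[0,0,0,0,0,0,0.4]]]'|grep -E 'eef|force|^t|width'
python3 snap.py wrist w9|head -c 20; python3 snap.py side s9|head -c 20;python3 snap.py scene c9|head -c 20
python3 - <<'E'
from snap import *
c,im=load('s9');d,jm=load('c9')
cv2.imwrite('pics/sc9.png',np.hstack([cv2.resize(im[120:240,190:310],None,fx=3.3,fy=3.3,interpolation=cv2.INTER_CUBIC),cv2.resize(jm[190:310,280:400],None,fx=3.3,fy=3.3,interpolation=cv2.INTER_CUBIC)]))
E
```

```text
t: 23.25
eef_pos: [0.5957, 0.1394, 0.3136]
force: [-0.9, -0.1, 0.9]
width: 0.0527
{'t': 23.25, 'q': ar{'t': 23.3, 'q': arr{'t': 23.35, 'q': ar
```

View pics/w9.png

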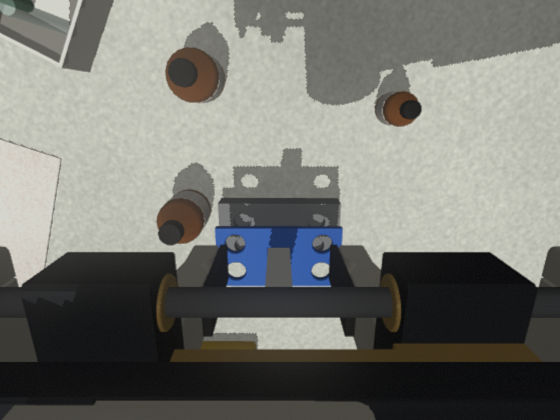

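View pics/sc9.png

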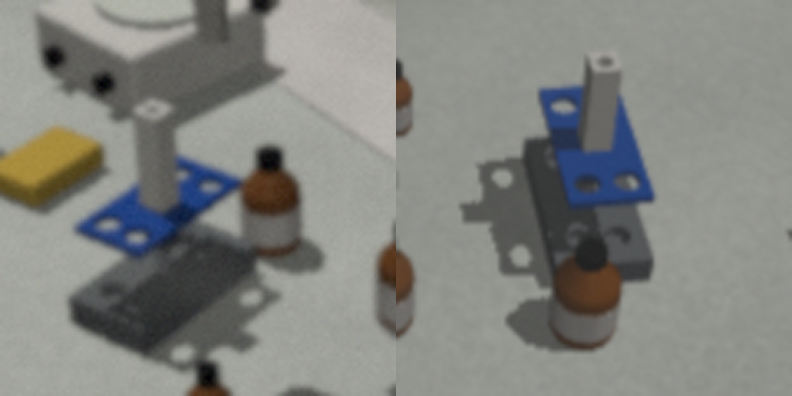

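```bash
python3 - <<'E'
from snap import *
np.set_printoptions(precision=4,suppress=True)
c,im=load('w9');s,_=load('s9');d,_=load('c9')
a=onz(c,216,228,.105);b=onz(c,342.5,228,.105);v=a-b;print(np.linalg.norm(v),np.degrees(np.arctan2(v[1],v[0])))
yw=np.radians(27.3);Y=np.array([-np.sin(yw),np.cos(yw)]);print('centre',((a+b)/2)[:2]+.038*Y)
print('hubtop',tri([(s,190+153/3.3,120+109/3.3),(d,280+(605-396)/3.3,190+61/3.3)]))
E
```

```text
0.14783299674108336 27.48409068288962
centre [0.5503 0.2271]
hubtop (array([0.5503, 0.2304, 0.1993]), [array([0.0422, 0.0317]), array([ 0.0407, -0.0351])])
```

Plate centre, yaw (27.5° against the stand's 27.3°) and hub height (about 0.199 m against 0.202 m expected) all agree, so I'm handing in.

```bash
python3 -c "
from station import *
print(job_done())"
```

```text
the job is handed in; nothing more can be done
None
```

The blue plate is on the rod, with the orange collar pushed down onto the stop ring. I let go and handed the job in at about 23.4 s of the 67 s allowed.

**What I did:**
- **Pick-up:** I found the rack and stand with the wrist camera and gripped the hub at 55 N. I set the bore over the rod and turned the plate to the stand's 27.3°.
- **Lowering:** The rod entered with no noticeable side contact. The plate met the collar with the tool at a height of about 0.205 m. The collar then slid down about 42 mm at roughly 8 N, counting the rack's weight.
- **Pressing:** The stop showed at 0.163 m, where the force rose and the height stopped changing. I held for about 1.7 s at a wrist reading of 17 to 18 N. With the rack's roughly 4 N weight, that is about 21 to 22 N on the collar, and no reading went over 18 N. I then unloaded, opened the fingers and backed away.

**What the last checks showed:**
- **Position:** The plate centre measured (0.5503, 0.2271) against the stand's (0.5507, 0.2264). Its yaw was 27.5° against 27.3°.
- **Level and holes:** The plate looked level, with the wells showing through its holes.
- **Bystanders:** The neighbouring things in the last pictures looked unmoved by eye, but I did not measure them. The jar and wash bottle were not in those views.

**What disagreed:**
- **Hub top:** Triangulating from the scene and side cameras gave y = 0.230 m and z = 0.199 m. The wrist camera and force readings put it at about 0.227 m and 0.202 m. I put the 3 mm difference down to those cameras, which had already disagreed with each other by up to about 8 mm on some points.
- **Side force:** It drifted up to about 4 N during the press and was gone once I unloaded.

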